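Put the dried honing plates away in their slide-lid case

ROBOT

A 7-joint arm with a two-finger parallel gripper is mounted at the origin on the work surface. World frame = base frame: x ahead of the robot, y to its left, z up, the work surface at z = 0. Lengths are in m, angles in rad, forces in N, time in s.
With the tool pointing down it reaches from about 0.4 to 0.85 m from the base axis. Payload 4.5 kg.
Tool frame: the origin (TCP) lies between the finger pads; the fingertips stand 11 mm ahead of it and the grasp point (between the pads) lies 8 mm behind it (r.tip_reach is the distance from the TCP to the fingertips, in m); x points along the fingers, y is the direction in which the jaws open and shut, and the axes are right-handed (so a half turn about x gives the same grasp; the last joint's range is limited). The gripper opens to 88 mm and grips with 3 to 60 N. Pads are 18 mm wide; open, the fingers measure 123 mm over their backs; the gripper's body (75 mm by 187 mm) begins 45 mm behind the grasp point.
Start: joints at [-1.132, 0.689, -0.195, 1.565, 0.157, 0.902, -0.215], TCP at [0.246, 0.575, 0.25] pointing down, gripper open.
Joint ranges: [-3.01, 3.01], [-0.46, 2.08], [-1.47, 1.51], [0.13, 2.56], [-1, 4.14], [0.04, 2.09], [-2.66, 2.66]. Speed limits (rad/s): [2.57, 2.57, 3.14, 3.14, 3.14, 3.14, 3.14].

INTERFACE

Orientations are given as a unit quaternion [x, y, z, w].
In Python, from plant import r gives the robot as it stands.
- The arm moves only by the tool drive_tool, never from a script. Its argument "deltas" is a list of rows, each a list of 3 entries, a list of its own where there are three numbers: the turn, a rotation vector about the tool's x, y, z in degrees, then the shift along the tool's x, y, z in cm, then the finger opening in cm, from 0 to 8.81. A call has 1 to 12 rows; each row shifts and turns the commanded pose from where the row before left it, along the tool's axes as they then stand; what a row does not reach is not made up. A row lasts 1/12 s, in which the tool goes at most 41.7 mm and 7.16 degrees, less where a joint would pass 70% of its speed; a pose out of reach is approached as far as the arm can. A call is refused whole if a number of a shift passes 4.17 or a number of a turn 7.16, either way. A call with a gripper value outside its range is refused whole. The fingers move at their own pace and stop on an object; "force" is the grip in N (left out, the last holds). Time passes only in rows, so rows that do not move let the fingers close. It gives the time, the measured TCP pose, the force and the opening at its end, in the units of the state.
- r.get_state(): the state, without advancing time (a new reading comes with each control period).
- r.snapshot(name): name is "side" or "top" or "wrist"; returns a dict with "color" (480x640x3 uint8, red, green, blue), "fov_y" (degrees; the focal length in pixels is half the picture's height over the tangent of half this angle, whatever the lens; pixels are square), "cx", "cy" (the principal point, pixels), "extrinsics" (4x4, takes a point from world to camera coordinates); the wrist camera has in their place "tool_from_camera" (4x4, takes a point from camera to tool coordinates, whose origin is the TCP and whose axes are the tool frame's). Camera axes: x right, y up, looking along -z (the intrinsics and any distortion apply to the point x, -y, -z); pixel columns grow to the right and rows downward; lengths in m; the calibration is good to about 2 mm. A picture is of the moment at which its call begins: read the wrist's pose just before it. There is no depth.
- r.finish_job(): hands the job in, once; it reports no verdict.
The state is a dict: "clock": time; "q": joint angles; "qd": joint speeds; "joint_torque": joint torques, N m; "tool_pos": TCP position; "eef_rot": TCP orientation; "contact_force": force on the tool from outside, world axes, zero at the start; "moment": the same for the moment, N m; "opening": opening from 0.0 (shut) to 1.0 (fully open).
Only numpy, scipy, OpenCV 4.12 (cv2) and the standard library are available. Lean on these libraries where they do the work, as an engineer would, in place of code of your own. Each camera call takes 0.05 s, during which the arm holds its last target. There are 200 camera calls.

TASK

The honing plates hanging on the drying rack are dry: put every one of them away in the slide-lid case, then slide its lid fully shut. Each rack peg has a sprung keeper that must be pressed down to let its plate come off; open the lid fully first, lower the plates (do not drop them) upright into the bays, one plate to a bay, and leave the scraper hanging on its peg and the rest of the bench undisturbed.

Things in the scene. Friction and masses are not known exactly. Their poses are not given: they have to be found in the camera images.
- rack: fixed low pegboard stand, 320 mm long (own x), 186 high; origin on the bench under the line of hanging things. Four dark level pegs, 64 mm apart, point along own -y from the panel, whose face is at own y = +45 mm. Each peg is 14 wide x 12 mm tall, its free tip at own y = -60 mm, and holds one hanging thing or none, centred near own y = 0 (within 4 mm)
- peg1 (a point): middle of the flat top face of peg 1 at rack y = 0, rack x = -96 mm, 135 mm above the bench. To free a plate, bring open fingers down, one close before and one behind it, until their tips all but touch the peg's top (2 mm at most): the front one folds the keeper. Pinch the plate's head and draw it level off the tip (80 mm): finger, then plate, keep the keeper down
- keeper1 (a joint): keeper of peg 1: 40 mm steel tongue, 7 mm wide, hinged near the tip (rack y = -52 mm), rising towards the panel. Raised, its round end (radius 5 mm, at rack y = -16 mm) stands 18 mm above the peg and blocks the hanging thing. 0 = raised, 0.467 rad = pressed flush with the peg's top, end at rack y = -12 mm. 1.5 to 3.5 N at the end press it down; it springs up when let go
- peg2 (a point): middle of the flat top face of peg 2 at rack y = 0, rack x = -32 mm, 135 mm above the bench. To free a plate, bring open fingers down, one close before and one behind it, until their tips all but touch the peg's top (2 mm at most): the front one folds the keeper. Pinch the plate's head and draw it level off the tip (80 mm): finger, then plate, keep the keeper down
- keeper2 (a joint): keeper of peg 2: 40 mm steel tongue, 7 mm wide, hinged near the tip (rack y = -52 mm), rising towards the panel. Raised, its round end (radius 5 mm, at rack y = -16 mm) stands 18 mm above the peg and blocks the hanging thing. 0 = raised, 0.467 rad = pressed flush with the peg's top, end at rack y = -12 mm. 1.5 to 3.5 N at the end press it down; it springs up when let go
- peg3 (a point): middle of the flat top face of peg 3 at rack y = 0, rack x = 32 mm, 135 mm above the bench. To free a plate, bring open fingers down, one close before and one behind it, until their tips all but touch the peg's top (2 mm at most): the front one folds the keeper. Pinch the plate's head and draw it level off the tip (80 mm): finger, then plate, keep the keeper down
- keeper3 (a joint): keeper of peg 3: 40 mm steel tongue, 7 mm wide, hinged near the tip (rack y = -52 mm), rising towards the panel. Raised, its round end (radius 5 mm, at rack y = -16 mm) stands 18 mm above the peg and blocks the hanging thing. 0 = raised, 0.467 rad = pressed flush with the peg's top, end at rack y = -12 mm. 1.5 to 3.5 N at the end press it down; it springs up when let go
- peg4 (a point): middle of the flat top face of peg 4 at rack y = 0, rack x = 96 mm, 135 mm above the bench. To free a plate, bring open fingers down, one close before and one behind it, until their tips all but touch the peg's top (2 mm at most): the front one folds the keeper. Pinch the plate's head and draw it level off the tip (80 mm): finger, then plate, keep the keeper down
- keeper4 (a joint): keeper of peg 4: 40 mm steel tongue, 7 mm wide, hinged near the tip (rack y = -52 mm), rising towards the panel. Raised, its round end (radius 5 mm, at rack y = -16 mm) stands 18 mm above the peg and blocks the hanging thing. 0 = raised, 0.467 rad = pressed flush with the peg's top, end at rack y = -12 mm. 1.5 to 3.5 N at the end press it down; it springs up when let go
- plate1: honing plate: wooden slab 42 wide (own x) x 12 thick (own y) x 120 mm tall (own z), 160 to 260 g, steel facings on its lower half; hang hole 26 wide x 22 tall, its roof (edges rounded, 4 mm) 30 mm below the top edge. Origin: centre of its bottom face, 90 mm below the hole's roof. Hangs upright, hole's roof on the peg, thickness along the peg. All plates alike. None if absent or held
- plate2: honing plate: wooden slab 42 wide (own x) x 12 thick (own y) x 120 mm tall (own z), 160 to 260 g, steel facings on its lower half; hang hole 26 wide x 22 tall, its roof (edges rounded, 4 mm) 30 mm below the top edge. Origin: centre of its bottom face, 90 mm below the hole's roof. Hangs upright, hole's roof on the peg, thickness along the peg. All plates alike. None if absent or held
- plate3: honing plate: wooden slab 42 wide (own x) x 12 thick (own y) x 120 mm tall (own z), 160 to 260 g, steel facings on its lower half; hang hole 26 wide x 22 tall, its roof (edges rounded, 4 mm) 30 mm below the top edge. Origin: centre of its bottom face, 90 mm below the hole's roof. Hangs upright, hole's roof on the peg, thickness along the peg. All plates alike. None if absent or held
- scraper: scraper that stays on its peg: dark wooden handle 36 mm wide, 14 mm thick, top edge 18 mm above the roof of its hang hole, flared steel blade 56 mm wide at the bottom. Origin 90 mm below the hole's roof, 2 mm above the blade's lower edge
- case: plywood case standing loose (1.8 kg), 210 long (own x) x 96 wide (own y) x 144 mm high; origin: centre of its underside. Three bays in a row along own x, each 62 (x) x 80 (y) mm, open above, floor 10 mm up; dividers reach 120 mm up, side walls and -x end wall 144 mm, +x end wall 133 mm. A plate stands in a bay with its 42 mm width along own x, just under the lid
- bay1 (a point): centre of the floor of bay 1 of the case (case x = -66 mm, 10 mm above the bench)
- bay2 (a point): centre of the floor of bay 2 of the case (case x = 0 mm, 10 mm above the bench)
- bay3 (a point): centre of the floor of bay 3 of the case (case x = 66 mm, 10 mm above the bench)
- lid (a joint): flat wooden lid of the case, 200 x 86 x 6 mm, its top 140 mm above the bench; slides along the case's own +x, out over the lower end wall. 0 = shut, 0.20 m = fully open, all bays clear. About 1.5 N of friction; stays where it is left
- lid_handle (a point): middle of the top of the lid's handle, a dark wooden bar 12 mm thick (along the slide) x 50 mm (across) x 28 mm tall on the lid, top 168 mm above the bench; moves with the lid (case x = -74 mm when shut)
- oil: small amber oil bottle standing on the bench, 44 mm across, 110 mm tall; leave it standing. Origin: centre of its underside
- tape: yellow tape measure standing on the bench, 65 x 30 x 60 mm; leave it. Origin: centre of its underside
- screwdriver: screwdriver lying on the bench, 190 mm long, between rack and case, under 40 mm high; leave it
- brush: brush lying on the bench, 170 mm long, under 40 mm high; leave it
Things that resemble listed ones, but are neither listed nor needed, are in the scene too. Leave any blue look-alike of the plate3 alone.

How it is judged:
By the outcome, as a careful person would: the job done as asked, in the order asked, and still so for the second after the job is handed in, with the robot touching nothing.
Of plate1, plate2, plate3 only 2 to 3 are there at a start; the rules pass over those that are not, and their reading is None.
At some moment in a run one of case may be knocked a few centimetres aside while the robot is not near it.
It also fails if it takes over 210 s, if anything falls off the work surface, if the arm or the gripper's body presses on something with over 40 N, if the wrist force passes 120 N, or if a joint passes its speed limit or range.

## Working session

There is one attempt and no reset: what is moved stays moved. The work goes in short steps, Python scripts to look and compute and a tool call to move; the robot and the scene stay as the last step left them, time stands still between calls to the robot, and variables do not carry over. Pictures are saved under pics/ and viewed, about 12 in all and at most 16, crops included, and the job is handed in when it is done.

Besides the shell and the picture viewer there is one more tool, called after "Request:" as name(argument=value, ...) on one line, values as JSON. drive_tool: Moves the arm, as the interface text tells. Its arguments: {"type":"object","properties":{"deltas":{"type":"array","items":{"type":"array"}},"force":{"type":"number"}},"required":["deltas"]}

```bash
mkdir -p pics; ls
cat > h.py <<'E'
import numpy as np, cv2
from scipy.spatial.transform import Rotation as R
from plant import r
def snap(n,f=None):
    s=r.get_state(); d=r.snapshot(n); d['s']=s
    if n=='wrist':
        T=np.eye(4);T[:3,:3]=R.from_quat(s['eef_rot']).as_matrix();T[:3,3]=s['tool_pos']
        d['W']=T@np.array(d['tool_from_camera'])
    else: d['W']=np.linalg.inv(np.array(d['extrinsics']))
    d['f']=240/np.tan(np.radians(d['fov_y'])/2)
    if f: cv2.imwrite('pics/'+f,d['color'][:,:,::-1])
    return d
def ray(d,u,v):
    k=d['f'];c=np.array([(u-d['cx'])/k,-(v-d['cy'])/k,-1.])
    return d['W'][:3,3], d['W'][:3,:3]@c
def onz(d,u,v,z):
    o,e=ray(d,u,v); return o+e*(z-o[2])/e[2]
def proj(d,p):
    c=np.linalg.inv(d['W'])@np.append(p,1); return np.array([d['cx']+d['f']*c[0]/-c[2], d['cy']+d['f']*c[1]/c[2]])
E
python3 - <<'E'
from h import *
print(r.get_state())
for n in('side','top','wrist'):
    d=snap(n,n+'0.png');print(n,{k:v for k,v in d.items() if k not in('color','s','extrinsics')})
E
```

```text
pics
{'clock': 0.0, 'q': array([-1.13216981,  0.68998274, -0.19453077,  1.5663329 ,  0.1573005 ,
        0.9024962 , -0.2151158 ]), 'qd': array([-0.00084972, -0.00036206, -0.00049388, -0.00036113,  0.00057785,
        0.00117079, -0.00042206]), 'joint_torque': array([ 1.45668822e-03, -5.27547777e+01, -1.26619700e+00, -1.53417921e+01,
       -5.25554863e-02,  6.52486458e-03,  1.65541251e-04]), 'tool_pos': array([0.24595853, 0.57390762, 0.24891418]), 'eef_rot': array([ 0.1414847 ,  0.69276343, -0.14276429,  0.69258881]), 'contact_force': array([ 0.16087941, -1.13532571,  0.59230778]), 'moment': array([ 0.04134594, -0.01415328, -0.03297392]), 'opening': 0.9968841716191954}
side {'fov_y': 49.98925096201803, 'cx': 321.9552253181443, 'cy': 236.01058737586135, 'W': array([[ 8.96568136e-01,  3.15257661e-01, -3.11091924e-01,
         3.03287766e-01],
       [-4.42905173e-01,  6.36957505e-01, -6.30967626e-01,
        -5.37827011e-01],
       [-7.65042383e-04,  7.03489690e-01,  7.10705052e-01,
         7.82155661e-01],
       [ 0.00000000e+00,  0.00000000e+00,  0.00000000e+00,
         1.000000
[... 549 characters left out ...]
 3.24163284e-01, -9.46000682e-01,
        -1.35673970e-01],
       [ 9.99999547e-01,  1.36568156e-04, -9.41812182e-04,
        -3.70135029e-04],
       [-1.76107361e-04, -9.46001135e-01, -3.24163265e-01,
        -8.35964822e-02],
       [ 0.00000000e+00,  0.00000000e+00,  0.00000000e+00,
         1.00000000e+00]]), 'W': array([[ 3.93597209e-01, -8.69681342e-01, -2.97885213e-01,
         1.69063615e-01],
       [ 9.19282778e-01,  3.72133724e-01,  1.28201662e-01,
         6.06778961e-01],
       [-6.41459682e-04, -3.24300562e-01,  9.45953875e-01,
         3.84667084e-01],
       [ 0.00000000e+00,  0.00000000e+00,  0.00000000e+00,
         1.00000000e+00]]), 'f': np.float64(380.96073491792225)}
```

View pics/top0.png

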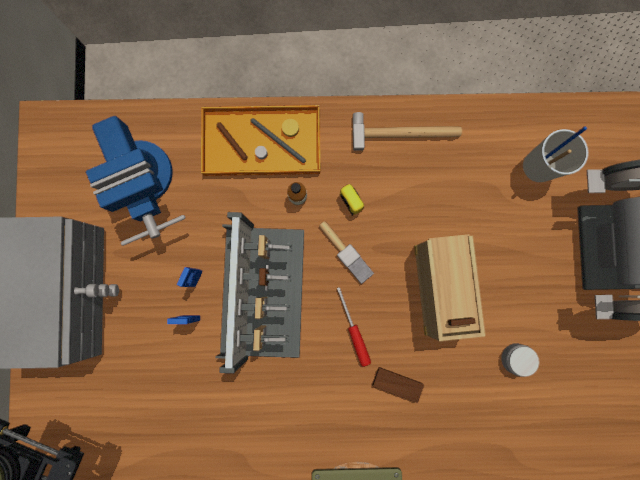

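View pics/side0.png

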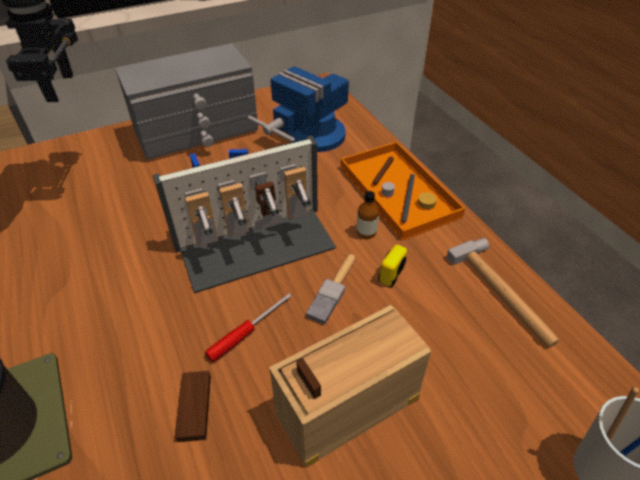

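Top view: rack at px x 225–303, plates at rows 246, 308 and 339, scraper at row 277. The case is at (450,288), with the handle at its lower end (461,322), so case +x points up in the image. Next I'll take a rough measurement.

Run:
```python
from h import *
a=cv2.imread('pics/top0.png')
c1=cv2.resize(a[205:380,215:310],None,fx=4,fy=4,interpolation=cv2.INTER_CUBIC)[:600]
c2=cv2.resize(a[225:350,405:495],None,fx=4.4,fy=4.4,interpolation=cv2.INTER_CUBIC)
w=np.zeros((600,800,3),np.uint8);w[:600,:380]=c1;w[:c2.shape[0],390:390+c2.shape[1]]=c2
cv2.imwrite('pics/crop.png',w)
d=snap('top')
for n,u,v,z in[('p4',262,246,.165),('scr',263,277,.153),('p2',260,308,.165),('p1',257,339,.165),('hnd',461,322,.168),('caseTL',428,238,.144),('TR',473,236,.144),('BR',483,335,.144),('BL',438,340,.144),('oil',297,190,.11)]: print(n,onz(d,u,v,z).round(4))
```

```text
p4 [0.604  0.1933 0.165 ]
scr [0.5408 0.1931 0.153 ]
p2 [0.4779 0.1984 0.165 ]
p1 [0.4159 0.2049 0.165 ]
hnd [ 0.4419 -0.208   0.168 ]
caseTL [ 0.6162 -0.1526  0.144 ]
TR [ 0.6187 -0.2475  0.144 ]
BR [ 0.4127 -0.2591  0.144 ]
BL [ 0.4043 -0.1655  0.144 ]
oil [0.73   0.1223 0.11  ]
```

View pics/crop.png

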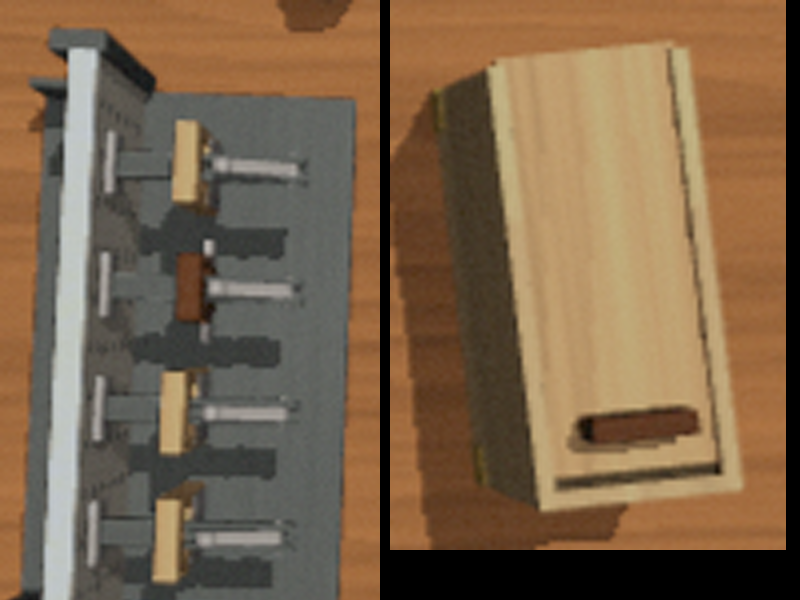

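```bash
cat >> h.py <<'E'
def tgt(yaw):  # tool x down, tool y at world heading yaw (rad)
    x=np.array([0,0,-1.]);y=np.array([np.cos(yaw),np.sin(yaw),0]);return R.from_matrix(np.c_[x,y,np.cross(x,y)])
def go(*wps,yaw):
    """turn first (deg), then shifts cm in turned frame"""
    s=r.get_state();R0=R.from_quat(s['eef_rot']);T=tgt(yaw)
    print('pos',s['tool_pos'].round(4),'F',s['contact_force'].round(1),'op',round(s['opening']*8.81,2),'t',round(s['clock'],1))
    print('turn',np.degrees((R0.inv()*T).as_rotvec()).round(2))
    p=s['tool_pos']
    for w in wps:
        d=T.inv().apply(np.array(w)-p)*100;print('shift',d.round(2),'rows>=',np.ceil(np.linalg.norm(d)/4.1));p=np.array(w)
E
python3 - <<'E'
from h import *
d=snap('top')
P=[onz(d,u,v,.144)[:2] for u,v in((427.7,239.8),(472.7,235.7),(484.6,335.9),(439.1,340.9))]
print(np.round(P,4)); a=P[0]-P[3];b=P[1]-P[2];c=P[3]-P[2]
print('yaw',np.degrees([np.arctan2(*v[::-1]) for v in(a,b,c)]),[np.linalg.norm(v) for v in(a,b,c)])
h=onz(d,461.8,321.6,.168);print(h)
go([.42,.3,.27],[.43,-.20,.27],yaw=np.radians(93))
E
```

```text
[[ 0.6124 -0.1519]
 [ 0.6193 -0.2469]
 [ 0.4108 -0.2623]
 [ 0.4025 -0.1677]]
yaw [ 4.31281416  4.21511329 95.01763978] [np.float64(0.21055673720774465), np.float64(0.20912103002241417), np.float64(0.09496805387471269)]
[ 0.44269139 -0.20963389  0.168     ]
pos [0.246  0.5743 0.2493] F [ 0.1  0.  -0.3] op 8.81 t 0.2
turn [-2.619e+01 -1.000e-02  5.000e-02]
shift [ -2.07 -28.3   15.94] rows>= 8.0
shift [  0.   -49.98  -1.62] rows>= 13.0
```

Request:
drive_tool(deltas=[[[-6.87, 0, 0], [-0.5, 0, 0], 8.8], [[-6.87, 0, 0], [-0.5, 0, 0], 8.8], [[-6.87, 0, 0], [-0.5, 0, 0], 8.8], [[-6.87, 0, 0], [-0.5, 0, 0], 8.8], [[0, 0, 0], [0, -3.5, 2], 8.8], [[0, 0, 0], [0, -3.5, 2], 8.8], [[0, 0, 0], [0, -3.5, 2], 8.8], [[0, 0, 0], [0, -3.5, 2], 8.8], [[0, 0, 0], [0, -3.5, 2], 8.8], [[0, 0, 0], [0, -3.5, 2], 8.8], [[0, 0, 0], [0, -3.5, 2], 8.8], [[0, 0, 0], [0, -3.5, 2], 8.8]])

```text
clock: 1.25
tool_pos: [0.4275, 0.3055, 0.2698]
eef_rot: [-0.026, 0.707, 0.027, 0.707]
contact_force: [0.3, 0.8, -0.3]
opening: 0.997
```

Request:
drive_tool(deltas=[[[0, 0, 0], [0, -3.8, 0], 8.8], [[0, 0, 0], [0, -3.8, 0], 8.8], [[0, 0, 0], [0, -3.8, 0], 8.8], [[0, 0, 0], [0, -3.8, 0], 8.8], [[0, 0, 0], [0, -3.8, 0], 8.8], [[0, 0, 0], [0, -3.8, 0], 8.8], [[0, 0, 0], [0, -3.8, 0], 8.8], [[0, 0, 0], [0, -3.8, 0], 8.8], [[0, 0, 0], [0, -3.8, 0], 8.8], [[0, 0, 0], [0, -3.8, 0], 8.8], [[0, 0, 0], [0, -3.8, 0], 8.8], [[0, 0, 0], [0, -3.8, 0], 8.8]])

```text
clock: 2.25
tool_pos: [0.4605, -0.1495, 0.2698]
eef_rot: [-0.026, 0.707, 0.026, 0.707]
contact_force: [0.5, -0.4, 0.9]
opening: 0.997
```

Run:
```python
from h import *
go([.44,-.211,.27],yaw=np.radians(94.3))
d=snap('wrist','w1.png');print(proj(d,[.44,-.211,.168]))
```

```text
pos [ 0.4605 -0.1495  0.2698] F [ 0.5 -0.4  0.9] op 8.79 t 2.2
turn [-0.02  0.01  0.  ]
shift [-0.02 -5.98 -2.51] rows>= 2.0
[225.09563408 203.63762918]
```

View pics/w1.png

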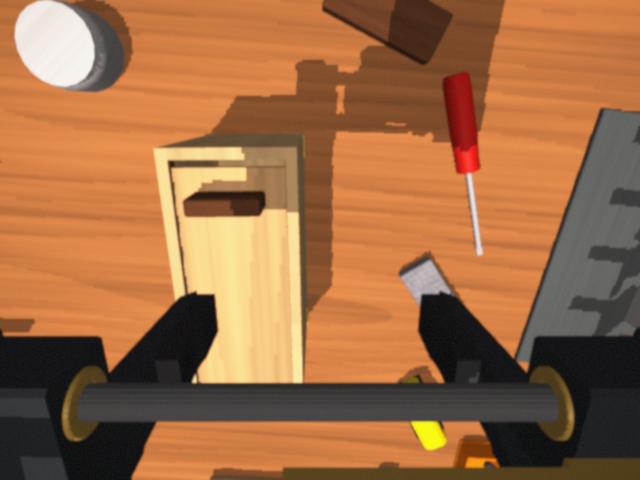

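Handle seen at (225,204), which matches the prediction (225,203.6). I'll go down and grip it across its width.

Request:
drive_tool(deltas=[[[0, 0, 0], [0, -3.0, -1.25], 8.8], [[0, 0, 0], [0, -3.0, -1.25], 8.8], [[0, 0, 0], [0, 0, 0], 8.8], [[0, 0, 0], [3.0, 0, 0], 8.8], [[0, 0, 0], [3.0, 0, 0], 8.8], [[0, 0, 0], [3.0, 0, 0], 8.8], [[0, 0, 0], [1.5, 0, 0], 8.8], [[0, 0, 0], [0.9, 0, 0], 8.8], [[0, 0, 0], [0, 0, 0], 5], [[0, 0, 0], [0, 0, 0], 4], [[0, 0, 0], [0, 0, 0], 4], [[0, 0, 0], [0, 0, 0], 4]], force=12)

```text
clock: 3.3
tool_pos: [0.4392, -0.205, 0.1559]
eef_rot: [-0.026, 0.707, 0.029, 0.706]
contact_force: [-2.2, 8.2, 3.7]
opening: 0.819
```

Request:
drive_tool(deltas=[[[0, 0, 0], [0, 0, 0], 4], [[0, 0, 0], [0, 0, 0], 4], [[0, 0, 0], [0, 0, 0], 4], [[0, 0, 0], [0, 0, 0], 4], [[0, 0, 0], [0, 0, 0.5], 4], [[0, 0, 0], [0, 0, 0.5], 4], [[0, 0, 0], [0, 0, 0.5], 4], [[0, 0, 0], [0, 0, 0.5], 4], [[0, 0, 0], [0, 0, 0], 4]])

```text
clock: 4.05
tool_pos: [0.4519, -0.2034, 0.1547]
eef_rot: [-0.026, 0.713, 0.03, 0.7]
contact_force: [-13.1, 8.7, 9.8]
opening: 0.828
```

Fingers stopped at 72 mm instead of 50 mm, so something is caught. I'll back off and look.

Request:
drive_tool(deltas=[[[0, 0, 0], [0, 0, -0.7], 8.8], [[0, 0, 0], [0, 0, 0], 8.8], [[0, 0, 0], [-1, 0, 0], 8.8], [[0, 0, 0], [-2, 0, 0], 8.8], [[0, 0, 0], [-3, 0, 0], 8.8], [[0, 0, 0], [-3, 0, 0], 8.8], [[0, 0, 0], [-2, 0, 0], 8.8], [[0, 0, 0], [0, 0, -2], 8.8], [[0, 0, 0], [0, 0, -2], 8.8], [[0, 0, 0], [0, 0, 0], 8.8], [[0, 0, 0], [0, 0, 0], 8.8]])

```text
clock: 4.97
tool_pos: [0.4134, -0.212, 0.2665]
eef_rot: [-0.026, 0.706, 0.025, 0.707]
contact_force: [0.8, -0.6, -1.2]
opening: 1.001
```

Run:
```python
from h import *
go([.44,-.211,.27],yaw=np.radians(94.3))
d=snap('wrist','w2.png');print(proj(d,[.44,-.211,.168]))
e=snap('top','t2.png')
cv2.imwrite('pics/t2c.png',cv2.resize(e['color'][:,:,::-1][225:350,405:495],None,fx=4.4,fy=4.4))
```

```text
pos [ 0.4134 -0.212   0.2665] F [ 0.8 -0.6 -1.2] op 8.82 t 5.0
turn [-0.12  0.07  0.09]
shift [-0.35 -0.1   2.66] rows>= 1.0
[317.40046468 279.1984589 ]
```

View pics/w2.png

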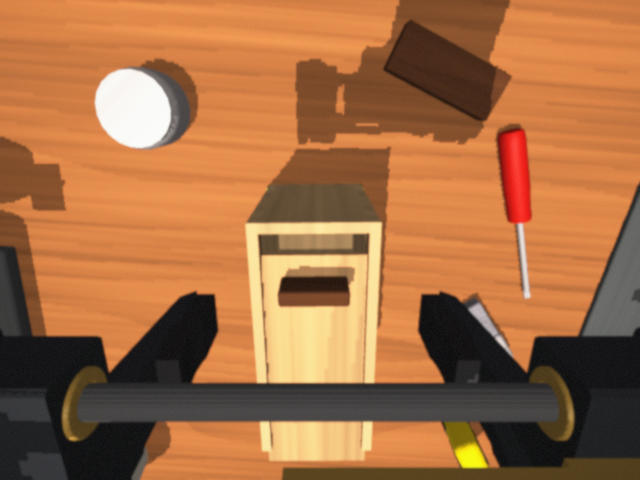

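The lid is already out about 1 cm and the case hasn't moved visibly. The handle's top face is centred at (314,298). The tips had caught the side-wall tops, so this time I'll grip higher, with tips at z≈0.152.

Run:
```python
from h import *
d=snap('wrist')
for u,v in((314,298),(247,222),(382,222),(258,234)): print(onz(d,u,v,.168 if u==314 else .144).round(4))
h=onz(d,314,298,.168)
go([h[0],h[1],.163],yaw=np.radians(94.3))
```

```text
[ 0.4556 -0.2116  0.168 ]
[ 0.4121 -0.2624  0.144 ]
[ 0.4049 -0.1673  0.144 ]
[ 0.4204 -0.2544  0.144 ]
pos [ 0.4148 -0.2113  0.266 ] F [-0.1  0.6 -0.1] op 8.83 t 5.1
turn [-0.    0.11  0.02]
shift [10.3  -0.34  4.07] rows>= 3.0
```

Request:
drive_tool(deltas=[[[0, 0, 0], [0, -0.3, 2.0], 8.0], [[0, 0, 0], [0, 0, 2.0], 8.0], [[0, 0, 0], [3.4, 0, 0], 8.0], [[0, 0, 0], [3.4, 0, 0], 8.0], [[0, 0, 0], [2.5, 0, 0], 8.0], [[0, 0, 0], [1.0, 0, 0], 8.0], [[0, 0, 0], [0, 0, 0], 6], [[0, 0, 0], [0, 0, 0], 4], [[0, 0, 0], [0, 0, 0], 4], [[0, 0, 0], [0, 0, 0], 4], [[0, 0, 0], [0, 0, 0], 4], [[0, 0, 0], [0, 0, 0], 4]], force=12)

```text
clock: 6.12
tool_pos: [0.4544, -0.212, 0.1637]
eef_rot: [-0.027, 0.706, 0.026, 0.708]
contact_force: [0.5, -1.2, 3.0]
opening: 0.563
```

Request:
drive_tool(deltas=[[[0, 0, 0], [0, 0, 0.8], 4], [[0, 0, 0], [0, 0, 1.8], 4], [[0, 0, 0], [0, 0, 1.8], 4], [[0, 0, 0], [0, 0, 1.8], 4], [[0, 0, 0], [0, 0, 1.8], 4], [[0, 0, 0], [0, 0, 1.8], 4], [[0, 0, 0], [0, 0, 1.8], 4], [[0, 0, 0], [0, 0, 1.8], 4], [[0, 0, 0], [0, 0, 1.8], 4], [[0, 0, 0], [0, 0, 1.8], 4], [[0, 0, 0], [0, 0, 0.8], 4], [[0, 0, 0], [0, 0, 0], 4]])

```text
clock: 7.12
tool_pos: [0.6338, -0.1973, 0.1638]
eef_rot: [-0.027, 0.705, 0.027, 0.708]
contact_force: [2.3, 0.4, 4.3]
opening: 0.564
```

Request:
drive_tool(deltas=[[[0, 0, 0], [0, 0, 0.25], 4], [[0, 0, 0], [0, 0, 0.25], 4], [[0, 0, 0], [0, 0, 0.2], 4], [[0, 0, 0], [0, 0, 0], 4]])

```text
clock: 7.45
tool_pos: [0.6367, -0.197, 0.1637]
eef_rot: [-0.026, 0.707, 0.027, 0.706]
contact_force: [-4.1, 1.2, 7.5]
opening: 0.562
```

Request:
drive_tool(deltas=[[[0, 0, 0], [0, 0, 0.3], 4], [[0, 0, 0], [0, 0, 0], 4], [[0, 0, 0], [0, 0, 0], 4]])

```text
clock: 7.7
tool_pos: [0.6373, -0.1971, 0.1635]
eef_rot: [-0.026, 0.709, 0.026, 0.704]
contact_force: [-8.5, 1.3, 12.1]
opening: 0.565
```

Force rose with no travel, so the lid is at its stop. I'll release, lift and look.

Request:
drive_tool(deltas=[[[0, 0, 0], [0, 0, -0.7], 6], [[0, 0, 0], [0, 0, 0], 8], [[0, 0, 0], [0, 0, 0], 8], [[0, 0, 0], [-1, 0, 0], 8], [[0, 0, 0], [-3, 0, 0], 8], [[0, 0, 0], [-3, 0, 0], 8], [[0, 0, 0], [-3.5, 0, 0], 8], [[0, 0, 0], [0, 0, -3.5], 8], [[0, 0, 0], [0, 0, -3.5], 8], [[0, 0, 0], [0, 0, -3.5], 8], [[0, 0, 0], [0, 0, -3.5], 8], [[0, 0, 0], [0, 0, 0], 8]])

```text
clock: 8.7
tool_pos: [0.4857, -0.2094, 0.2674]
eef_rot: [-0.026, 0.71, 0.025, 0.703]
contact_force: [-1.2, -0.4, -0.3]
opening: 0.905
```

Run:
```python
from h import *
go([.416,.205,.27],yaw=np.radians(86.5))
d=snap('wrist','w3.png'); e=snap('top','t3.png'); f=snap('side','s3.png')
a=e['color'][:,:,::-1][100:370,200:520]
w=np.zeros((480,800,3),np.uint8);w[:270,:320]=a;w[:360,320:800]=cv2.resize(d['color'][:,:,::-1],(480,360));cv2.imwrite('pics/c3.png',w[:370])
```

```text
pos [ 0.4857 -0.2094  0.2674] F [-1.2 -0.4 -0.3] op 7.98 t 8.7
turn [ 7.6  -0.6   0.07]
shift [-0.26 40.94 -9.49] rows>= 11.0
```

View pics/c3.png

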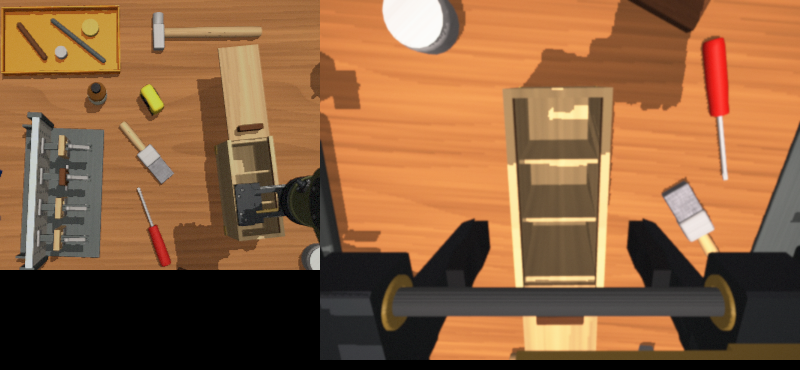

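The lid is fully open and all three bays are clear. Now to the rack.

Request:
drive_tool(deltas=[[[4, -0.3, 0], [0, 2, 0], 6], [[3.8, -0.3, 0], [0, 3, -1], 4], [[0, 0, 0], [0, 3.8, -1], 4], [[0, 0, 0], [0, 3.8, -1], 4], [[0, 0, 0], [0, 3.8, -1], 4], [[0, 0, 0], [0, 3.8, -1], 4], [[0, 0, 0], [0, 3.8, -1], 4], [[0, 0, 0], [0, 3.8, -1], 4], [[0, 0, 0], [0, 3.8, -1], 4], [[0, 0, 0], [0, 3.8, -0.8], 4], [[0, 0, 0], [0, 2, 0], 4], [[0, 0, 0], [0, 0, 0], 4]])

```text
clock: 9.85
tool_pos: [0.4259, 0.1782, 0.2679]
eef_rot: [0.021, 0.702, -0.015, 0.712]
contact_force: [0.9, 1.1, 0.5]
opening: 0.459
```

Run:
```python
from h import *
go([.416,.205,.27],yaw=np.radians(86.5))
d=snap('wrist','w4.png');
for x,y in((.4159,.2049),(.4779,.1984)): print(proj(d,[x,y,.165]))
```

```text
pos [0.4259 0.1782 0.2679] F [0.9 1.1 0.5] op 4.04 t 9.8
turn [ 0.58  0.77 -0.44]
shift [-0.21  2.61 -1.15] rows>= 1.0
[357.16775179 221.53729237]
[349.3703122  305.52923391]
```

View pics/w4.png

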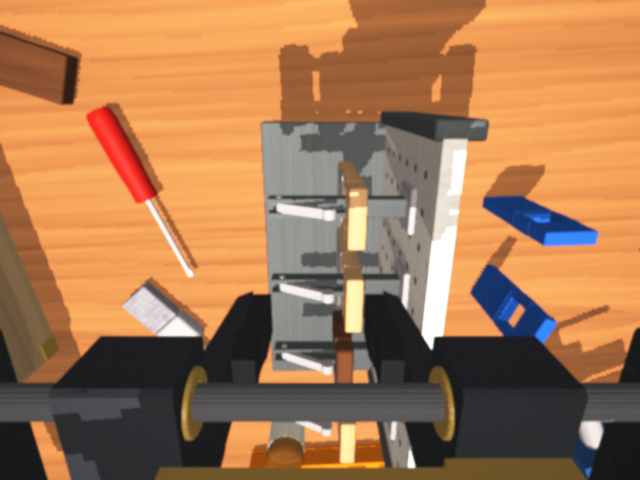

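Run:
```python
from h import *
d=snap('wrist')
g=cv2.cvtColor(d['color'],cv2.COLOR_RGB2HSV)
m=((g[...,2]>200)&(g[...,1]>50)&(g[...,1]<150)&(g[...,0]<30)).astype(np.uint8);m[:,:335]=0;m[:,375:]=0
n,l,st,c=cv2.connectedComponentsWithStats(m)
for i in range(1,n):
    if st[i,4]>150:
        b=cv2.minAreaRect(np.argwhere(l==i)[:,::-1].astype(np.float32));P=[onz(d,u,v,.165)[:2] for u,v in cv2.boxPoints(b)]
        print(st[i],c[i].round(1),b,onz(d,*b[0],.165).round(4)); print(np.round(P,4).tolist())
go([.416,.202,.2],yaw=np.radians(86.5))
```

```text
[ 353  190   20   61 1080] [363.1 220.9] ((363.09991455078125, 220.0028533935547), (18.763771057128906, 60.43247985839844), 1.6365771293640137) [0.4148 0.2048 0.165 ]
[[0.4354, 0.1977], [0.3943, 0.1997], [0.3953, 0.2116], [0.4365, 0.2102]]
[351 280  19  53 760] [358.4 304.3] ((359.68798828125, 305.98699951171875), (17.359935760498047, 52.53774642944336), 2.385944128036499) [0.4782 0.2015 0.165 ]
[[0.4992, 0.1941], [0.4571, 0.1967], [0.4584, 0.2086], [0.5005, 0.2066]]
[345 424  17  40 602] [353.1 443.5] ((353.1354064941406, 443.5735778808594), (15.40463924407959, 39.32146453857422), 1.9749338626861572) [0.606  0.1939 0.165 ]
[[0.627, 0.1864], [0.5847, 0.1888], [0.586, 0.2011], [0.6284, 0.1993]]
pos [0.4257 0.172  0.2672] F [ 1.  -0.7 -0.2] op 3.98 t 9.9
turn [ 0.17  0.66 -0.13]
shift [ 6.72  2.93 -1.15] rows>= 2.0
```

Plate tops measure 42×12 mm, as they should. Peg 1's plate is centred at (0.4148, 0.2048), with rack yaw about −3.2°.

Request:
drive_tool(deltas=[[[-0.2, 0.6, 0], [0, 1.5, -0.5], 2.8], [[0, 0, 0], [0, 1.8, -0.6], 2.8], [[0, 0, 0], [2.5, 0, 0], 2.8], [[0, 0, 0], [2.5, 0, 0], 2.8], [[0, 0, 0], [1.7, 0, 0], 2.8], [[0, 0, 0], [0, 0, 0], 2.8], [[0, 0, 0], [0, 0, 0], 2.8], [[0, 0, 0], [0, 0, 0], 2.8], [[0, 0, 0], [0, 0, 0], 2.8]])

```text
clock: 10.7
tool_pos: [0.4167, 0.2036, 0.2012]
eef_rot: [0.022, 0.706, -0.02, 0.708]
contact_force: [-0.0, -0.3, -0.9]
opening: 0.314
```

Run:
```python
from h import *
go([.4148,.2048,.1475],yaw=np.radians(86.8))
```

```text
pos [0.4167 0.2036 0.2012] F [-0.  -0.3 -0.9] op 2.77 t 10.7
turn [-0.17  0.12 -0.11]
shift [ 5.37  0.11 -0.2 ] rows>= 2.0
```

Request:
drive_tool(deltas=[[[0, 0, 0], [0, 0.1, -0.2], 2.8], [[0, 0, 0], [1, 0, 0], 2.8], [[0, 0, 0], [1, 0, 0], 2.8], [[0, 0, 0], [1, 0, 0], 2.8], [[0, 0, 0], [1, 0, 0], 2.8], [[0, 0, 0], [1, 0, 0], 2.8], [[0, 0, 0], [0.35, 0, 0], 2.8], [[0, 0, 0], [0, 0, 0], 2.8], [[0, 0, 0], [0, 0, 0], 2.8]])

```text
clock: 11.45
tool_pos: [0.4145, 0.2059, 0.1474]
eef_rot: [0.021, 0.706, -0.019, 0.708]
contact_force: [0.4, 2.9, 3.3]
opening: 0.32
```

Request:
drive_tool(deltas=[[[0, 0, 0], [0, 0, 0], 1.5], [[0, 0, 0], [0, 0, 0], 0.8], [[0, 0, 0], [0, 0, 0], 0.8], [[0, 0, 0], [0, 0, 0], 0.8], [[0, 0, 0], [0, 0, 0], 0.8], [[0, 0, 0], [0, 0, 0], 0.8]], force=30)

```text
clock: 11.95
tool_pos: [0.4135, 0.2035, 0.1469]
eef_rot: [0.02, 0.707, -0.021, 0.707]
contact_force: [0.4, -1.2, 6.7]
opening: 0.134
```

Request:
drive_tool(deltas=[[[0, 0, 0], [-0.1, 0, 0], 0.8], [[0, 0, 0], [0, -0.6, 0], 0.8], [[0, 0, 0], [0, -1, 0], 0.8], [[0, 0, 0], [0, -1, 0], 0.8], [[0, 0, 0], [0, -1, 0], 0.8], [[0, 0, 0], [0, -1, 0], 0.8], [[0, 0, 0], [0, -1, 0], 0.8], [[0, 0, 0], [0, -1, 0], 0.8], [[0, 0, 0], [0, -1, 0], 0.8], [[0, 0, 0], [0, -1, 0], 0.8], [[0, 0, 0], [0, 0, 0], 0.8]])

```text
clock: 12.87
tool_pos: [0.4073, 0.1148, 0.147]
eef_rot: [0.021, 0.708, -0.023, 0.706]
contact_force: [0.3, -0.3, -2.0]
opening: 0.133
```

Run:
```python
from h import *
go([.41,.09,.21],yaw=np.radians(86.8))
d=snap('wrist','w5.png'); e=snap('side','s5.png');t=snap('top','t5.png')
w=np.zeros((600,800,3),np.uint8);w[:360,:480]=cv2.resize(d['color'][:,:,::-1],(480,360));w[:240,480:]=cv2.resize(t['color'][:,:,::-1],(320,240));w[240:560,480:800]=e['color'][:,:,::-1][130:450,100:420];cv2.imwrite('pics/c5.png',w)
```

```text
pos [0.4073 0.1148 0.147 ] F [ 0.3 -0.3 -2. ] op 1.17 t 12.9
turn [-0.35 -0.19  0.21]
shift [-6.3  -2.46  0.41] rows>= 2.0
```

View pics/c5.png

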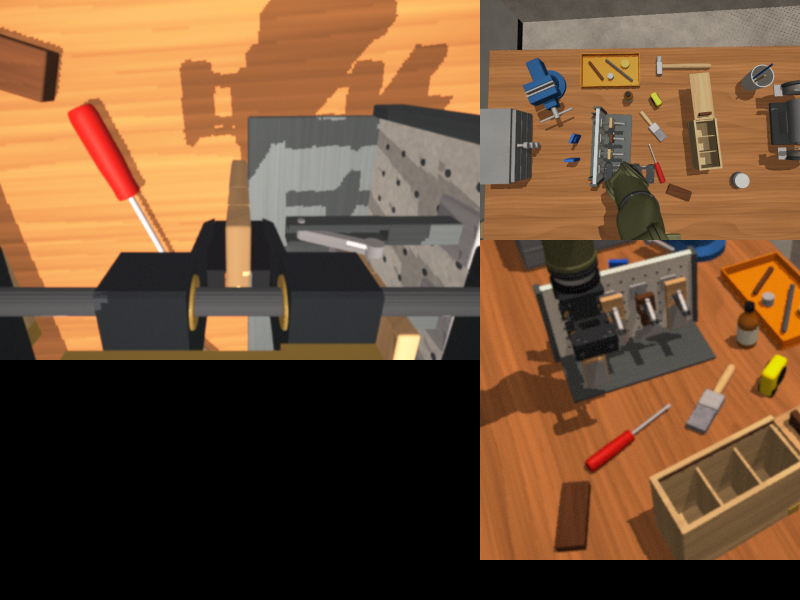

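Plate 1 is off and held, with the empty peg visible and the keeper sprung back up. I'll lift it and carry it towards bay 1.

Request:
drive_tool(deltas=[[[0, 0, 0], [-3, -0.5, 0], 0.8], [[0, 0, 0], [-3.5, -0.5, 0], 0.8], [[0, 0, 0], [-3.5, -0.5, 0], 0.8], [[0, 0, 0], [-3.3, -1.5, 0.5], 0.8], [[-2.5, 0, 0], [0, -3.0, 0.5], 0.8], [[-2.5, 0, 0], [0, -3.5, 0.5], 0.8], [[-2.5, 0, 0], [0, -3.5, 0.5], 0.8], [[0, 0, 0], [0, -3.5, 0.5], 0.8], [[0, 0, 0], [0, -3.5, 0.5], 0.8], [[0, 0, 0], [0, -3.5, 0.5], 0.8], [[0, 0, 0], [0, -2, 0], 0.8], [[0, 0, 0], [0, 0, 0], 0.8]])

```text
clock: 14.02
tool_pos: [0.4498, -0.1402, 0.2797]
eef_rot: [-0.024, 0.707, 0.023, 0.706]
contact_force: [-0.9, 0.6, -1.2]
opening: 0.133
```

```bash
cat >> h.py <<'E'
def case(f):
    """case -x end wall corners + walls: crop of top view around case"""
    e=snap('top',f); return e
E
python3 - <<'E'
from h import *
go([.4474,-.212,.28],[.4474,-.212,.112],yaw=np.radians(94.3))
d=snap('wrist','w6.png')
E
```

```text
pos [ 0.4498 -0.1402  0.2797] F [-0.9  0.6 -1.2] op 1.18 t 14.0
turn [-0.55 -0.05  0.09]
shift [-0.03 -7.14 -0.78] rows>= 2.0
shift [16.8  0.   0. ] rows>= 5.0
```

View pics/w6.png

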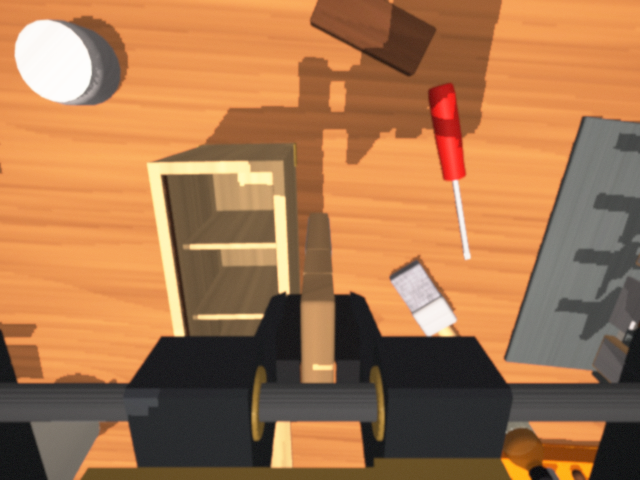

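Run:
```python
from h import *
d=snap('wrist')
for u,v,z in((149,163,.144),(295,146,.144),(183,246,.12),(278,246,.12),(192,317,.12)): print(onz(d,u,v,z).round(4))
```

```text
[ 0.4119 -0.2596  0.144 ]
[ 0.3931 -0.1574  0.144 ]
[ 0.4824 -0.2469  0.12  ]
[ 0.4771 -0.1686  0.12  ]
[ 0.5491 -0.242   0.12  ]
```

The case hasn't moved: the divider sits where predicted, within 2 mm. I'll lower the plate into bay 1.

Request:
drive_tool(deltas=[[[-0.5, 0, 0], [0, -3, -0.4], 0.8], [[0, 0, 0], [0, -4, -0.4], 0.8], [[0, 0, 0], [0, 0, 0], 0.8], [[0, 0, 0], [0, 0, 0], 0.8], [[0, 0, 0], [2.5, 0, 0], 0.8], [[0, 0, 0], [2.5, 0, 0], 0.8], [[0, 0, 0], [2.5, 0, 0], 0.8], [[0, 0, 0], [2, 0, 0], 0.8], [[0, 0, 0], [0, 0, 0], 0.8]])

```text
clock: 14.87
tool_pos: [0.4457, -0.202, 0.1824]
eef_rot: [-0.029, 0.709, 0.032, 0.704]
contact_force: [0.0, -0.2, -1.4]
opening: 0.133
```

Run:
```python
from h import *
go([.4474,-.212,.113],yaw=np.radians(94.3))
```

```text
pos [ 0.4457 -0.202   0.1824] F [ 0.  -0.2 -1.4] op 1.18 t 14.9
turn [ 0.65 -0.33 -0.28]
shift [ 6.94 -1.01  0.09] rows>= 2.0
```

Request:
drive_tool(deltas=[[[0.4, 0, 0], [0, -0.5, 0], 0.8], [[0, 0, 0], [0, -0.5, 0.1], 0.8], [[0, 0, 0], [1.5, 0, 0], 0.8], [[0, 0, 0], [1.5, 0, 0], 0.8], [[0, 0, 0], [1.5, 0, 0], 0.8], [[0, 0, 0], [1.2, 0, 0], 0.8], [[0, 0, 0], [0.6, 0, 0], 0.8], [[0, 0, 0], [0, 0, 0], 0.8], [[0, 0, 0], [0, 0, 0], 0.8]])

```text
clock: 15.62
tool_pos: [0.45, -0.2156, 0.1231]
eef_rot: [-0.026, 0.706, 0.026, 0.707]
contact_force: [0.4, -0.0, -1.7]
opening: 0.128
```

Request:
drive_tool(deltas=[[[0, 0, 0], [0.4, 0.3, -0.2], 0.8], [[0, 0, 0], [0.3, 0, 0], 0.8], [[0, 0, 0], [0.2, 0, 0], 0.8], [[0, 0, 0], [0.1, 0, 0], 0.8], [[0, 0, 0], [0.1, 0, 0], 0.8], [[0, 0, 0], [0, 0, 0], 0.8], [[0, 0, 0], [0, 0, 0], 0.8]])

```text
clock: 16.2
tool_pos: [0.4472, -0.2126, 0.112]
eef_rot: [-0.026, 0.706, 0.027, 0.707]
contact_force: [-2.1, 0.7, 6.4]
opening: 0.131
```

The plate is on the floor (Fz went from −1.7 to +6.4). I'll release and lift.

Request:
drive_tool(deltas=[[[0, 0, 0], [-0.05, 0, 0], 1.6], [[0, 0, 0], [0, 0, 0], 2.4], [[0, 0, 0], [0, 0, 0], 2.8], [[0, 0, 0], [0, 0, 0], 2.8], [[0, 0, 0], [-1, 0, 0], 2.8], [[0, 0, 0], [-2, 0, 0], 2.8], [[0, 0, 0], [-3, 0, 0], 2.8], [[0, 0, 0], [-4, 0, 0], 2.8], [[0, 0, 0], [-4, 0, 0], 2.8], [[0, 0, 0], [-2, 0, 0], 2.8], [[0, 0, 0], [0, 0, 0], 2.8]])

```text
clock: 17.12
tool_pos: [0.4495, -0.2133, 0.2761]
eef_rot: [-0.027, 0.704, 0.025, 0.71]
contact_force: [0.2, 0.5, -1.3]
opening: 0.316
```

Run:
```python
from h import *
go([.4782,.16,.28],[.4782,.2015,.21],yaw=np.radians(86.8))
d=snap('wrist','w7.png')
```

```text
pos [ 0.4495 -0.2133  0.2761] F [ 0.2  0.5 -1.3] op 2.78 t 17.1
turn [7.45 0.49 0.15]
shift [-0.39 37.44  0.78] rows>= 10.0
shift [ 7.    4.14 -0.23] rows>= 2.0
```

View pics/w7.png

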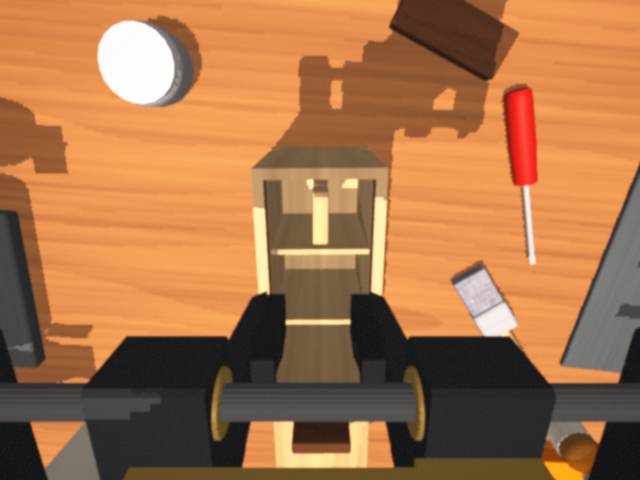

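Plate 1 stands upright in bay 1 at (320,215). Next is peg 2.

Request:
drive_tool(deltas=[[[2.5, 0, 0], [0, 2, 0], 2.8], [[2.5, 0, 0], [0, 3.5, 0], 2.8], [[2.3, 0, 0], [0, 3.5, 0], 2.8], [[0, 0, 0], [0, 3.5, 0], 2.8], [[0, 0, 0], [0, 3.5, 0], 2.8], [[0, 0, 0], [0, 3.5, 0], 2.8], [[0, 0, 0], [0, 3.5, 0], 2.8], [[0, 0, 0], [0, 3.5, 0], 2.8], [[0, 0, 0], [0, 3.5, 0], 2.8], [[0, 0, 0], [0, 3.5, 0], 2.8], [[0, 0, 0], [0, 2.0, 0], 2.8], [[0, 0, 0], [0, 0, 0], 2.8]])

```text
clock: 18.17
tool_pos: [0.4578, 0.1475, 0.2707]
eef_rot: [0.017, 0.708, -0.014, 0.706]
contact_force: [0.7, 0.7, -0.9]
opening: 0.319
```

Request:
drive_tool(deltas=[[[0, 0, 0], [0, 0, 0], 2.8], [[0, 0, 0], [0, 0, 0], 2.8]])

```text
clock: 18.33
tool_pos: [0.458, 0.1402, 0.2708]
eef_rot: [0.018, 0.708, -0.02, 0.706]
contact_force: [-0.3, -0.5, 0.6]
opening: 0.317
```

```bash
cat >> h.py <<'E'
def plates():
    d=snap('wrist')
    g=cv2.cvtColor(d['color'],cv2.COLOR_RGB2HSV)
    m=((g[...,2]>200)&(g[...,1]>50)&(g[...,1]<150)&(g[...,0]<30)).astype(np.uint8)
    n,l,st,c=cv2.connectedComponentsWithStats(m)
    for i in range(1,n):
        if st[i,4]>150:
            b=cv2.minAreaRect(np.argwhere(l==i)[:,::-1].astype(np.float32));P=np.array([onz(d,u,v,.165)[:2] for u,v in cv2.boxPoints(b)])
            q=onz(d,*b[0],.165)
            if .1<q[1]<.24: print(st[i],q.round(4),'sides',[round(float(np.linalg.norm(P[k]-P[k+1])),4) for k in(0,1)])
E
python3 - <<'E'
from h import *
plates()
go([.4782,.2015,.21],yaw=np.radians(86.8))
E
```

```text
[ 399  234   22   58 1025] [0.478  0.2017 0.165 ] sides [0.0423, 0.0122]
pos [0.4582 0.1399 0.271 ] F [-0.2 -1.1 -0.4] op 2.84 t 18.4
turn [ 0.06 -0.12  0.08]
shift [6.1  6.26 1.65] rows>= 3.0
```

Request:
drive_tool(deltas=[[[0, 0, 0], [0, 3.1, 0.8], 2.8], [[0, 0, 0], [0, 3.15, 0.85], 2.8], [[0, 0, 0], [2, 0, 0], 2.8], [[0, 0, 0], [2.5, 0, 0], 2.8], [[0, 0, 0], [2.0, 0, 0], 2.8], [[0, 0, 0], [0, 0, 0], 2.8], [[0, 0, 0], [0, 0, 0], 2.8], [[0, 0, 0], [0, 0, 0], 2.8]])

```text
clock: 19.05
tool_pos: [0.4791, 0.2028, 0.2078]
eef_rot: [0.02, 0.707, -0.019, 0.707]
contact_force: [0.2, 0.2, -0.4]
opening: 0.32
```

Run:
```python
from h import *
go([.478,.2017,.1475],yaw=np.radians(86.8))
```

```text
pos [0.4791 0.2028 0.2078] F [ 0.2  0.2 -0.4] op 2.82 t 19.1
turn [ 0.09  0.05 -0.05]
shift [ 6.03 -0.11 -0.11] rows>= 2.0
```

Request:
drive_tool(deltas=[[[0, 0, 0], [1, -0.1, -0.1], 2.8], [[0, 0, 0], [1, 0, 0], 2.8], [[0, 0, 0], [1, 0, 0], 2.8], [[0, 0, 0], [1, 0, 0], 2.8], [[0, 0, 0], [1, 0, 0], 2.8], [[0, 0, 0], [1, 0, 0], 2.8], [[0, 0, 0], [0, 0, 0], 2.8], [[0, 0, 0], [0, 0, 0], 2.8]])

```text
clock: 19.72
tool_pos: [0.4782, 0.2044, 0.147]
eef_rot: [0.019, 0.706, -0.017, 0.708]
contact_force: [0.1, 3.5, 3.6]
opening: 0.317
```

Request:
drive_tool(deltas=[[[0, 0, 0], [0, 0, 0], 1.5], [[0, 0, 0], [0, 0, 0], 0.8], [[0, 0, 0], [0, 0, 0], 0.8], [[0, 0, 0], [0, 0, 0], 0.8], [[0, 0, 0], [0, 0, 0], 0.8], [[0, 0, 0], [-0.1, 0, 0], 0.8]])

```text
clock: 20.22
tool_pos: [0.477, 0.2016, 0.1476]
eef_rot: [0.018, 0.707, -0.019, 0.706]
contact_force: [0.2, -2.3, 1.0]
opening: 0.13
```

Request:
drive_tool(deltas=[[[0, 0, 0], [0, -0.6, 0], 0.8], [[0, 0, 0], [0, -1, 0], 0.8], [[0, 0, 0], [0, -1, 0], 0.8], [[0, 0, 0], [0, -1, 0], 0.8], [[0, 0, 0], [0, -1, 0], 0.8], [[0, 0, 0], [0, -1, 0], 0.8], [[0, 0, 0], [0, -1, 0], 0.8], [[0, 0, 0], [0, -1, 0], 0.8], [[0, 0, 0], [0, -1, 0], 0.8], [[0, 0, 0], [0, -0.4, 0], 0.8], [[0, 0, 0], [0, 0, 0], 0.8]])

```text
clock: 21.13
tool_pos: [0.472, 0.1103, 0.1475]
eef_rot: [0.019, 0.707, -0.02, 0.706]
contact_force: [-0.1, -0.9, -1.7]
opening: 0.131
```

Request:
drive_tool(deltas=[[[0, 0, 0], [-3, -0.5, 0], 0.8], [[0, 0, 0], [-3.5, -0.5, 0], 0.8], [[0, 0, 0], [-3.5, -0.5, 0], 0.8], [[0, 0, 0], [-3.3, -1.5, 0.5], 0.8], [[-2.5, 0, 0], [0, -3.0, 0.5], 0.8], [[-2.5, 0, 0], [0, -3.5, 0.5], 0.8], [[-2.5, 0, 0], [0, -3.5, 0.5], 0.8], [[0, 0, 0], [0, -3.5, 0.5], 0.8], [[0, 0, 0], [0, -3.5, 0.5], 0.8], [[0, 0, 0], [0, -3.5, 0.5], 0.8], [[0, 0, 0], [0, -2, 0], 0.8], [[0, 0, 0], [0, 0, 0], 0.8]])

```text
clock: 22.13
tool_pos: [0.5147, -0.1474, 0.2799]
eef_rot: [-0.026, 0.707, 0.024, 0.706]
contact_force: [0.2, 0.1, -2.4]
opening: 0.134
```

Request:
drive_tool(deltas=[[[0, 0, 0], [0, 0, 0], 0.8], [[0, 0, 0], [0, 0, 0], 0.8]])

```text
clock: 22.3
tool_pos: [0.5149, -0.1395, 0.2806]
eef_rot: [-0.028, 0.707, 0.029, 0.706]
contact_force: [0.2, -0.1, -2.2]
opening: 0.135
```

Run:
```python
from h import *
go([.5132,-.207,.28],yaw=np.radians(94.3))
d=snap('wrist','w8.png')
for n,p in(('BR',[.412,-.2624,.144]),('BL',[.405,-.1673,.144]),('div1',[.4803,-.2095,.12]),('div2',[.5461,-.2045,.12]),('p1top',[.4474,-.2126,.13])): print(n,proj(d,p).round(0))
```

```text
pos [ 0.5149 -0.1395  0.2806] F [ 0.2 -0.1 -2.2] op 1.19 t 22.3
turn [ 0.28 -0.03 -0.13]
shift [ 0.06 -6.71 -0.68] rows>= 2.0
BR [143.  60.]
BL [289.  61.]
div1 [231. 166.]
div2 [237. 247.]
p1top [224. 122.]
```

View pics/w8.png

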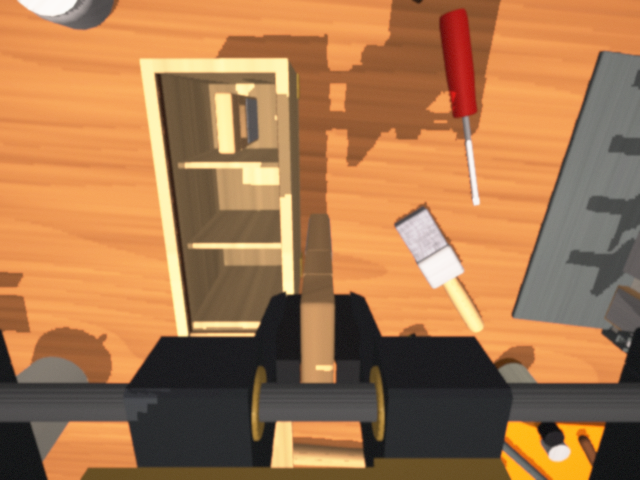

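The case hasn't moved; corners and dividers fall on their predicted pixels. On to bay 2.

Request:
drive_tool(deltas=[[[0.2, 0, 0], [0, -3.3, -0.4], 0.8], [[0, 0, 0], [0, -3.4, -0.3], 0.8], [[0, 0, 0], [0, 0, 0], 0.8], [[0, 0, 0], [0, 0, 0], 0.8], [[0, 0, 0], [2, 0, 0], 0.8], [[0, 0, 0], [0, 0, 0], 0.8], [[0, 0, 0], [0, 0, 0], 0.8]])

```text
clock: 22.93
tool_pos: [0.5128, -0.2062, 0.2603]
eef_rot: [-0.027, 0.707, 0.028, 0.706]
contact_force: [0.3, 0.0, -1.7]
opening: 0.135
```

Run:
```python
from h import *
go([.5132,-.207,.113],yaw=np.radians(94.3))
```

```text
pos [ 0.5128 -0.2062  0.2603] F [ 0.3  0.  -1.7] op 1.19 t 22.9
turn [ 0.18 -0.12 -0.14]
shift [14.73 -0.08  0.03] rows>= 4.0
```

Request:
drive_tool(deltas=[[[0, 0, 0], [2, -0.1, 0], 0.8], [[0, 0, 0], [2.5, 0, 0], 0.8], [[0, 0, 0], [2.5, 0, 0], 0.8], [[0, 0, 0], [2, 0, 0], 0.8], [[0, 0, 0], [2, 0, 0], 0.8], [[0, 0, 0], [1.5, 0, 0], 0.8], [[0, 0, 0], [1, 0, 0], 0.8], [[0, 0, 0], [0.4, 0, 0], 0.8], [[0, 0, 0], [0, 0, 0], 0.8], [[0, 0, 0], [0, 0, 0], 0.8]])

```text
clock: 23.77
tool_pos: [0.5142, -0.2091, 0.1226]
eef_rot: [-0.026, 0.706, 0.027, 0.707]
contact_force: [0.3, -1.2, -2.3]
opening: 0.136
```

Request:
drive_tool(deltas=[[[0, 0, 0], [0.4, 0.1, 0], 0.8], [[0, 0, 0], [0.3, 0, 0], 0.8], [[0, 0, 0], [0.2, 0, 0], 0.8], [[0, 0, 0], [0.1, 0, 0], 0.8], [[0, 0, 0], [0, 0, 0], 0.8], [[0, 0, 0], [0, 0, 0], 0.8]])

```text
clock: 24.27
tool_pos: [0.5134, -0.2083, 0.1118]
eef_rot: [-0.026, 0.707, 0.027, 0.707]
contact_force: [-0.3, -0.2, -1.9]
opening: 0.129
```

Request:
drive_tool(deltas=[[[0, 0, 0], [0.1, 0, 0], 0.8], [[0, 0, 0], [0.1, 0, 0], 0.8], [[0, 0, 0], [0, 0, 0], 0.8], [[0, 0, 0], [0, 0, 0], 0.8]])

```text
clock: 24.6
tool_pos: [0.5138, -0.2084, 0.1117]
eef_rot: [-0.027, 0.706, 0.026, 0.707]
contact_force: [-3.3, 1.2, 14.4]
opening: 0.135
```

Down on the floor. I'll release.

Request:
drive_tool(deltas=[[[0, 0, 0], [-0.15, 0, 0], 0.8], [[0, 0, 0], [0, 0, 0], 1.6], [[0, 0, 0], [0, 0, 0], 2.4], [[0, 0, 0], [0, 0, 0], 2.8], [[0, 0, 0], [-1, 0, 0], 2.8], [[0, 0, 0], [-2, 0, 0], 2.8], [[0, 0, 0], [-3, 0, 0], 2.8], [[0, 0, 0], [-4, 0, 0], 2.8], [[0, 0, 0], [-4, 0, 0], 2.8], [[0, 0, 0], [-2, 0, 0], 2.8], [[0, 0, 0], [0, 0, 0], 2.8], [[0, 0, 0], [0, 0, 0], 2.8]])

```text
clock: 25.6
tool_pos: [0.5137, -0.2086, 0.2727]
eef_rot: [-0.027, 0.706, 0.026, 0.708]
contact_force: [-0.6, 0.3, 0.1]
opening: 0.318
```

Run:
```python
from h import *
go([.58,.14,.28],yaw=np.radians(86.8))
d=snap('wrist','w9.png')
```

```text
pos [ 0.5137 -0.2086  0.2727] F [-0.6  0.3  0.1] op 2.8 t 25.6
turn [7.47 0.15 0.02]
shift [-0.73 35.18  4.67] rows>= 9.0
```

Request:
drive_tool(deltas=[[[2.5, 0, 0], [0, 2, 0], 2.8], [[2.5, 0, 0], [0, 3.5, 0.5], 2.8], [[2.5, 0, 0], [0, 3.5, 0.5], 2.8], [[0, 0, 0], [0, 3.5, 0.5], 2.8], [[0, 0, 0], [0, 3.5, 0.5], 2.8], [[0, 0, 0], [0, 3.5, 0.5], 2.8], [[0, 0, 0], [0, 3.5, 0.5], 2.8], [[0, 0, 0], [0, 3.5, 0.5], 2.8], [[0, 0, 0], [0, 3.5, 0.5], 2.8], [[0, 0, 0], [0, 3.5, 0.5], 2.8], [[0, 0, 0], [0, 1.0, 0.5], 2.8], [[0, 0, 0], [0, 0, 0], 2.8]])

```text
clock: 26.65
tool_pos: [0.5748, 0.1382, 0.2697]
eef_rot: [0.019, 0.708, -0.017, 0.706]
contact_force: [0.3, -0.1, 0.1]
opening: 0.318
```

Request:
drive_tool(deltas=[[[0, 0, 0], [0, 0, 0], 2.8], [[0, 0, 0], [0, 0, 0], 2.8]])

```text
clock: 26.82
tool_pos: [0.5748, 0.1313, 0.2703]
eef_rot: [0.02, 0.708, -0.021, 0.706]
contact_force: [0.3, 0.3, -0.5]
opening: 0.318
```

Run:
```python
from h import *
plates()
go([.606,.194,.21],yaw=np.radians(86.8))
```

```text
[ 401  249   22   57 1008] [0.6062 0.1939 0.165 ] sides [0.0433, 0.0122]
pos [0.5749 0.1311 0.2706] F [ 0.1 -0.2  0.5] op 2.8 t 26.9
turn [-0.18 -0.1   0.1 ]
shift [6.06 6.45 2.75] rows>= 3.0
```

Request:
drive_tool(deltas=[[[0, 0, 0], [0, 3.2, 1.4], 2.8], [[0, 0, 0], [0, 3.2, 1.4], 2.8], [[0, 0, 0], [2, 0, 0], 2.8], [[0, 0, 0], [2.5, 0, 0], 2.8], [[0, 0, 0], [2.0, 0, 0], 2.8], [[0, 0, 0], [0, 0, 0], 2.8], [[0, 0, 0], [0, 0, 0], 2.8], [[0, 0, 0], [0, 0, 0], 2.8]])

```text
clock: 27.53
tool_pos: [0.6077, 0.1954, 0.2077]
eef_rot: [0.021, 0.706, -0.02, 0.707]
contact_force: [0.9, -0.0, 1.0]
opening: 0.32
```

Run:
```python
from h import *
go([.6062,.1939,.1475],yaw=np.radians(86.8))
```

```text
pos [0.6077 0.1954 0.2077] F [ 0.9 -0.   1. ] op 2.82 t 27.5
turn [-0.11  0.08 -0.06]
shift [ 6.02 -0.16 -0.14] rows>= 2.0
```

Request:
drive_tool(deltas=[[[0, 0, 0], [1, -0.15, -0.15], 2.8], [[0, 0, 0], [1, 0, 0], 2.8], [[0, 0, 0], [1, 0, 0], 2.8], [[0, 0, 0], [1, 0, 0], 2.8], [[0, 0, 0], [1, 0, 0], 2.8], [[0, 0, 0], [1, 0, 0], 2.8], [[0, 0, 0], [0, 0, 0], 2.8], [[0, 0, 0], [0, 0, 0], 2.8]])

```text
clock: 28.2
tool_pos: [0.6058, 0.197, 0.1467]
eef_rot: [0.021, 0.706, -0.018, 0.707]
contact_force: [0.0, 3.0, 4.0]
opening: 0.32
```

Request:
drive_tool(deltas=[[[0, 0, 0], [0, 0, 0], 1.5], [[0, 0, 0], [0, 0, 0], 0.8], [[0, 0, 0], [0, 0, 0], 0.8], [[0, 0, 0], [0, 0, 0], 0.8], [[0, 0, 0], [0, 0, 0], 0.8], [[0, 0, 0], [-0.1, 0, 0], 0.8]])

```text
clock: 28.7
tool_pos: [0.6057, 0.194, 0.1471]
eef_rot: [0.02, 0.707, -0.02, 0.707]
contact_force: [0.0, -0.4, 0.8]
opening: 0.13
```

Request:
drive_tool(deltas=[[[0, 0, 0], [0, -0.6, 0], 0.8], [[0, 0, 0], [0, -1, 0], 0.8], [[0, 0, 0], [0, -1, 0], 0.8], [[0, 0, 0], [0, -1, 0], 0.8], [[0, 0, 0], [0, -1, 0], 0.8], [[0, 0, 0], [0, -1, 0], 0.8], [[0, 0, 0], [0, -1, 0], 0.8], [[0, 0, 0], [0, -1, 0], 0.8], [[0, 0, 0], [0, -1, 0], 0.8], [[0, 0, 0], [0, -0.4, 0], 0.8], [[0, 0, 0], [0, 0, 0], 0.8]])

```text
clock: 29.62
tool_pos: [0.5998, 0.102, 0.1467]
eef_rot: [0.02, 0.707, -0.022, 0.706]
contact_force: [0.4, 0.0, -3.2]
opening: 0.133
```

Request:
drive_tool(deltas=[[[0, 0, 0], [-3, -0.5, 0], 0.8], [[0, 0, 0], [-3.5, -0.5, 0], 0.8], [[0, 0, 0], [-3.5, -0.5, 0], 0.8], [[0, 0, 0], [-3.3, -1.5, 0], 0.8], [[-2.5, 0, 0], [0, -3.0, 0], 0.8], [[-2.5, 0, 0], [0, -3.5, 0], 0.8], [[-2.5, 0, 0], [0, -3.5, 0], 0.8], [[0, 0, 0], [0, -3.5, 0], 0.8], [[0, 0, 0], [0, -3.5, 0], 0.8], [[0, 0, 0], [0, -1.5, 0], 0.8], [[0, 0, 0], [0, 0, 0], 0.8], [[0, 0, 0], [0, 0, 0], 0.8]])

```text
clock: 30.62
tool_pos: [0.6036, -0.11, 0.2798]
eef_rot: [-0.025, 0.707, 0.026, 0.706]
contact_force: [-0.5, 0.2, -2.9]
opening: 0.137
```

Run:
```python
from h import *
go([.579,-.202,.28],yaw=np.radians(94.3))
d=snap('wrist','w10.png')
for n,p in(('BR',[.412,-.2624,.144]),('BL',[.405,-.1673,.144]),('div1',[.4803,-.2095,.12]),('div2',[.5461,-.2045,.12]),('p1top',[.4474,-.2126,.13]),('p2',[.5137,-.2084,.13])): print(n,proj(d,p).round(0))
```

```text
pos [ 0.6036 -0.11    0.2798] F [-0.5  0.2 -2.9] op 1.2 t 30.6
turn [-0.1  -0.04 -0.08]
shift [-0.02 -8.99 -3.15] rows>= 3.0
BR [  78. -112.]
BL [ 244. -112.]
div1 [188.  36.]
div2 [198. 134.]
p1top [177. -24.]
p2 [187.  87.]
```

View pics/w10.png

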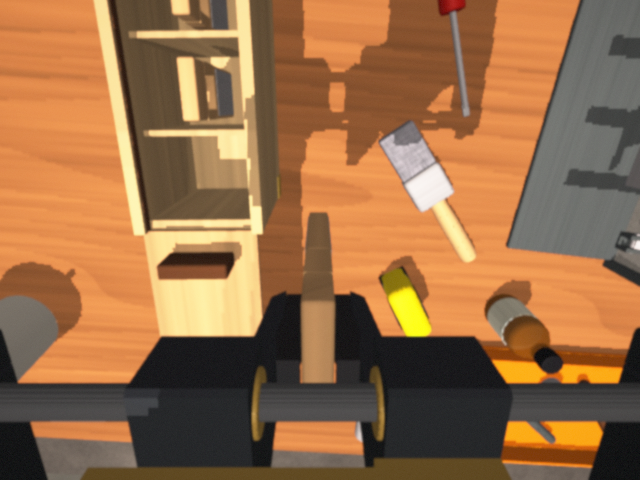

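Both plates are standing and the case hasn't moved. On to bay 3, biased 3 mm away from the handle.

Request:
drive_tool(deltas=[[[0, 0, 0], [0, -3, -1.1], 0.8], [[0, 0, 0], [0, -3, -1.1], 0.8], [[0, 0, 0], [0, -3, -1.2], 0.8], [[0, 0, 0], [0, 0, 0], 0.8], [[0, 0, 0], [0, 0, 0], 0.8], [[0, 0, 0], [2, 0, 0], 0.8], [[0, 0, 0], [0, 0, 0], 0.8], [[0, 0, 0], [0, 0, 0], 0.8]])

```text
clock: 31.33
tool_pos: [0.5766, -0.199, 0.2597]
eef_rot: [-0.027, 0.707, 0.029, 0.706]
contact_force: [0.1, -0.5, -2.0]
opening: 0.131
```

Run:
```python
from h import *
go([.576,-.202,.113],yaw=np.radians(94.3))
```

```text
pos [ 0.5766 -0.199   0.2597] F [ 0.1 -0.5 -2. ] op 1.15 t 31.3
turn [ 0.22 -0.11 -0.17]
shift [14.67 -0.29 -0.09] rows>= 4.0
```

Request:
drive_tool(deltas=[[[0, 0, 0], [2, -0.15, 0], 0.8], [[0, 0, 0], [2.5, 0, 0], 0.8], [[0, 0, 0], [2.5, 0, 0], 0.8], [[0, 0, 0], [2, 0, 0], 0.8], [[0, 0, 0], [2, 0, 0], 0.8], [[0, 0, 0], [1.5, 0, 0], 0.8], [[0, 0, 0], [1, 0, 0], 0.8], [[0, 0, 0], [0.4, 0, 0], 0.8], [[0, 0, 0], [0, 0, 0], 0.8], [[0, 0, 0], [0, 0, 0], 0.8]])

```text
clock: 32.17
tool_pos: [0.5777, -0.2029, 0.1222]
eef_rot: [-0.026, 0.706, 0.027, 0.707]
contact_force: [-0.1, 0.2, -2.3]
opening: 0.132
```

Request:
drive_tool(deltas=[[[0, 0, 0], [0.3, 0, 0], 0.8], [[0, 0, 0], [0.3, 0, 0], 0.8], [[0, 0, 0], [0.2, 0, 0], 0.8], [[0, 0, 0], [0.1, 0, 0], 0.8], [[0, 0, 0], [0, 0, 0], 0.8], [[0, 0, 0], [0, 0, 0], 0.8]])

```text
clock: 32.67
tool_pos: [0.5769, -0.2033, 0.1122]
eef_rot: [-0.026, 0.707, 0.027, 0.707]
contact_force: [-0.3, -0.3, -1.7]
opening: 0.134
```

Request:
drive_tool(deltas=[[[0, 0, 0], [0.1, 0, 0], 0.8], [[0, 0, 0], [0.05, 0, 0], 0.8], [[0, 0, 0], [0, 0, 0], 0.8], [[0, 0, 0], [0, 0, 0], 0.8]])

```text
clock: 33.0
tool_pos: [0.5773, -0.2034, 0.1116]
eef_rot: [-0.026, 0.706, 0.027, 0.707]
contact_force: [-1.3, -0.4, 5.2]
opening: 0.133
```

Request:
drive_tool(deltas=[[[0, 0, 0], [-0.05, 0, 0], 0.8], [[0, 0, 0], [0, 0, 0], 1.6], [[0, 0, 0], [0, 0, 0], 2.4], [[0, 0, 0], [0, 0, 0], 2.8], [[0, 0, 0], [-1, 0, 0], 2.8], [[0, 0, 0], [-2, 0, 0], 2.8], [[0, 0, 0], [-3, 0, 0], 2.8], [[0, 0, 0], [-4, 0, 0], 2.8], [[0, 0, 0], [-4, 0, 0], 5], [[0, 0, 0], [-2, 0, 0], 7], [[0, 0, 0], [0, 0, 0], 8], [[0, 0, 0], [0, 0, 0], 8]])

```text
clock: 34.0
tool_pos: [0.5774, -0.2035, 0.2729]
eef_rot: [-0.026, 0.706, 0.026, 0.708]
contact_force: [-0.8, 0.5, -1.3]
opening: 0.594
```

Run:
```python
from h import *
go([.637,-.197,.275],yaw=np.radians(94.3))
d=snap('wrist','w11.png');print(proj(d,[.6373,-.1971,.168]),proj(d,[.5461,-.2045,.12]))
```

```text
pos [ 0.5774 -0.2035  0.2729] F [-0.8  0.5 -1.3] op 5.23 t 34.0
turn [-0.02  0.16  0.02]
shift [-0.21  0.2   6.  ] rows>= 2.0
[321.19129145 317.59184231] [320.2709586  178.99887057]
```

View pics/w11.png

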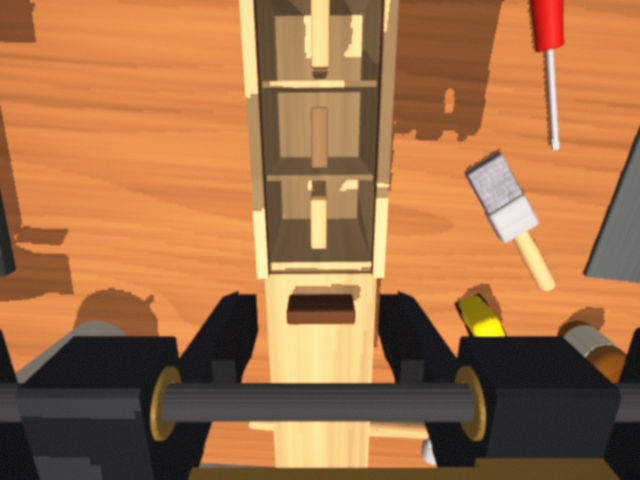

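All three plates stand upright in their bays. The handle is at (321,316), as predicted. I'll grip it and close the lid.

Request:
drive_tool(deltas=[[[0, 0, 0], [0, 0.1, 3], 8], [[0, 0, 0], [0, 0.1, 3], 8], [[0, 0, 0], [0, 0, 0], 8], [[0, 0, 0], [0, 0, 0], 8], [[0, 0, 0], [3, 0, 0], 8], [[0, 0, 0], [3, 0, 0], 8], [[0, 0, 0], [2.5, 0, 0], 8], [[0, 0, 0], [1.7, 0, 0], 8], [[0, 0, 0], [0.7, 0, 0], 8], [[0, 0, 0], [0, 0, 0], 8], [[0, 0, 0], [0, 0, 0], 8]], force=12)

```text
clock: 34.97
tool_pos: [0.6361, -0.1971, 0.1624]
eef_rot: [-0.026, 0.707, 0.027, 0.706]
contact_force: [0.6, -0.1, 0.4]
opening: 0.906
```

Request:
drive_tool(deltas=[[[0, 0, 0], [0, 0, 0], 6], [[0, 0, 0], [0, 0, 0], 4], [[0, 0, 0], [0, 0, 0], 4], [[0, 0, 0], [0, 0, 0], 4], [[0, 0, 0], [0, 0, 0], 4], [[0, 0, 0], [0, 0, 0], 4]])

```text
clock: 35.47
tool_pos: [0.6368, -0.197, 0.1628]
eef_rot: [-0.026, 0.706, 0.027, 0.707]
contact_force: [0.3, 0.8, 2.9]
opening: 0.566
```

Request:
drive_tool(deltas=[[[0, 0, 0], [0, 0, -0.8], 4], [[0, 0, 0], [0, 0, -1.8], 4], [[0, 0, 0], [0, 0, -1.8], 4], [[0, 0, 0], [0, 0, -1.8], 4], [[0, 0, 0], [0, 0, -1.8], 4], [[0, 0, 0], [0, 0, -1.8], 4], [[0, 0, 0], [0, 0, -1.8], 4], [[0, 0, 0], [0, 0, -1.8], 4], [[0, 0, 0], [0, 0, -1.8], 4], [[0, 0, 0], [0, 0, -1.8], 4], [[0, 0, 0], [0, 0, -0.8], 4], [[0, 0, 0], [0, 0, 0], 4]])

```text
clock: 36.47
tool_pos: [0.4574, -0.2117, 0.1627]
eef_rot: [-0.026, 0.707, 0.025, 0.706]
contact_force: [-1.1, -4.0, 3.9]
opening: 0.561
```

Request:
drive_tool(deltas=[[[0, 0, 0], [0, 0, -0.8], 4], [[0, 0, 0], [0, 0, -0.5], 4], [[0, 0, 0], [0, 0, -0.4], 4], [[0, 0, 0], [0, 0, -0.3], 4], [[0, 0, 0], [0, 0, -0.2], 4], [[0, 0, 0], [0, 0, 0], 4]])

```text
clock: 36.97
tool_pos: [0.439, -0.2131, 0.1627]
eef_rot: [-0.027, 0.706, 0.026, 0.708]
contact_force: [1.2, -6.1, 4.3]
opening: 0.566
```

Request:
drive_tool(deltas=[[[0, 0, 0], [0, 0.1, -0.3], 4], [[0, 0, 0], [0, 0, -0.3], 4], [[0, 0, 0], [0, 0, 0], 4], [[0, 0, 0], [0, 0, 0], 4]])

```text
clock: 37.3
tool_pos: [0.4361, -0.2123, 0.1629]
eef_rot: [-0.026, 0.703, 0.026, 0.71]
contact_force: [6.4, -5.9, -1.2]
opening: 0.562
```

Request:
drive_tool(deltas=[[[0, 0, 0], [0, 0, -0.3], 4], [[0, 0, 0], [0, 0, 0], 4], [[0, 0, 0], [0, 0, 0], 4]])

```text
clock: 37.55
tool_pos: [0.4343, -0.2118, 0.1628]
eef_rot: [-0.026, 0.703, 0.026, 0.711]
contact_force: [8.1, -4.8, -5.1]
opening: 0.563
```

Lid is at the stop. I'll relax, release and lift.

Request:
drive_tool(deltas=[[[0, 0, 0], [0, 0, 0.5], 4], [[0, 0, 0], [0, 0, 0], 6], [[0, 0, 0], [0, 0, 0], 8], [[0, 0, 0], [0, 0, 0], 8], [[0, 0, 0], [-1, 0, 0], 8], [[0, 0, 0], [-3, 0, 0], 8], [[0, 0, 0], [-3.5, 0, 0], 8], [[0, 0, 0], [-3.5, 0, 0], 8], [[0, 0, 0], [0, 2, -3], 8], [[0, 0, 0], [0, 2, 0], 8], [[0, 0, 0], [0, 0, 0], 8], [[0, 0, 0], [0, 0, 0], 8]])

```text
clock: 38.55
tool_pos: [0.3998, -0.1727, 0.2724]
eef_rot: [-0.027, 0.707, 0.028, 0.706]
contact_force: [0.1, -0.3, -0.7]
opening: 0.91
```

Run:
```python
from h import *
go([.434,-.212,.27],yaw=np.radians(94.3))
d=snap('wrist','w12.png');e=snap('side','s12.png')
w=np.zeros((480,800,3),np.uint8);w[:360,:480]=cv2.resize(d['color'][:,:,::-1],(480,360));w[:,480:]=e['color'][:,:,::-1][:,150:470];cv2.imwrite('pics/c12.png',w)
```

```text
pos [ 0.3998 -0.1727  0.2724] F [ 0.1 -0.3 -0.7] op 8.02 t 38.5
turn [ 0.14 -0.01 -0.05]
shift [ 0.24 -4.18  3.11] rows>= 2.0
```

View pics/c12.png

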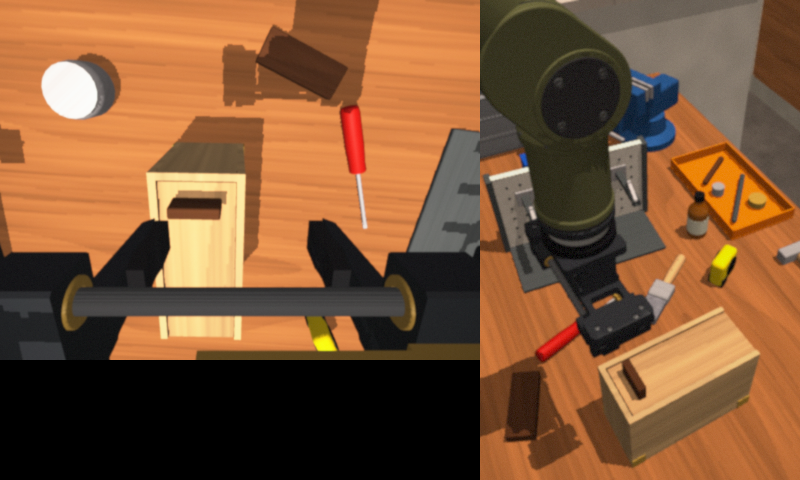

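Run:
```python
from h import *
d=snap('wrist','w13.png')
cv2.imwrite('pics/c13.png',cv2.resize(d['color'][:,:,::-1][180:330,170:350],None,fx=3.9,fy=3.9,interpolation=cv2.INTER_CUBIC))
```

```text
(no output)
```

View pics/c13.png

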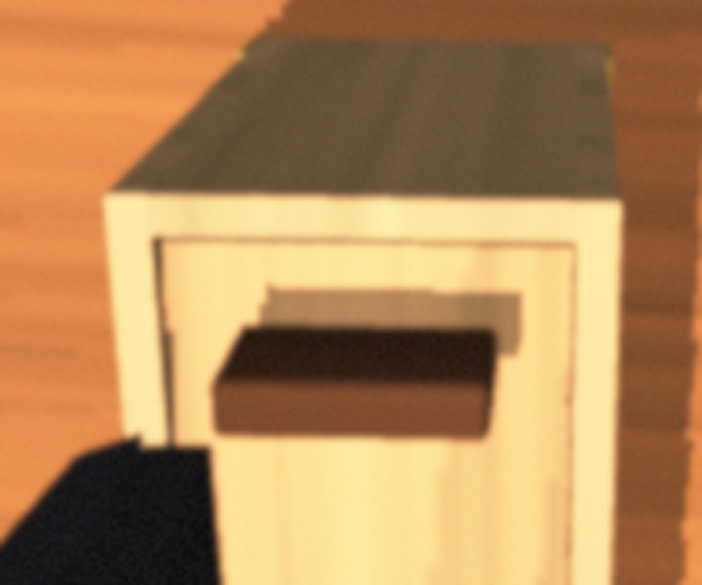

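The lid is shut, with no gap at the end wall. Last, a look at the whole bench.

Request:
drive_tool(deltas=[[[0, 0, 0], [-3, 3, 0], 8], [[0, 0, 0], [-3, 3, 0], 8], [[0, 0, 0], [0, 3, 0], 8], [[0, 0, 0], [0, 0, 0], 8], [[0, 0, 0], [0, 0, 0], 8]])

```text
clock: 39.12
tool_pos: [0.3939, -0.0842, 0.3314]
eef_rot: [-0.027, 0.706, 0.028, 0.707]
contact_force: [0.3, -0.5, 0.7]
opening: 0.904
```

Run:
```python
from h import *
e=snap('top','t14.png');s=snap('side')
w=np.zeros((540,800,3),np.uint8);w[:300,:440]=e['color'][:,:,::-1][90:390,80:520];w[:,440:800]=cv2.resize(s['color'][:,:,::-1][100:460,130:370],None,fx=1.5,fy=1.5)
cv2.imwrite('pics/c14.png',w)
```

```text
(no output)
```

View pics/c14.png

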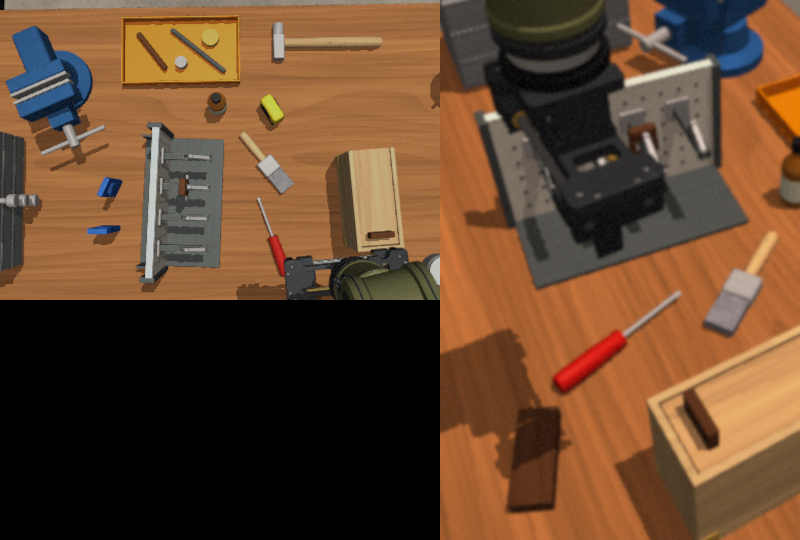

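The rack holds only the scraper, the lid is shut and the bench items are where they were, so I'm handing the job in.

```bash
python3 -c "
from plant import r
print(r.finish_job())"
```

```text
the job is handed in; nothing more can be done
None
```

All three honing plates are in the case, one upright in each bay, and the lid is shut; I handed the job in at about 39 s. I opened the lid to its stop first. Each plate was freed by folding its keeper, drawn level off the peg, and lowered until it touched the bay floor before I let go.

- **Last checks:** a close view showed no gap at the lid's closing end. The top and side views showed only the scraper on the rack, its peg untouched. The oil, tape, brush, screwdriver and blue look-alikes were where they started.
- **First grip failed:** my first try at the lid handle went too low, and the fingertips caught the case's side walls. I backed off and gripped higher; the case had moved by no more than about 2 mm.
- **End of closing:** in the final push the handle moved about 2 mm past the expected 0.20 m of travel. That was either the tool tilting or the case shifting slightly.
- **Case knock:** I saw no knock to the case during the run.

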